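# Set out a maker's place on the craft table

### The arm

A 6-joint arm with a two-finger parallel gripper is mounted at the origin on the work surface. World frame = base frame: x ahead of the robot, y to its left, z up, the work surface at z = 0. Lengths are in mm, angles in rad, forces in N, time in s.
With the tool pointing down it reaches from about 350 to 775 mm from the base axis. Payload 7.3 kg.
Tool frame: the origin (TCP) lies on the centre line of the jaws, within the pads' length; the fingertips stand 17 mm ahead of it and the grasp point (between the pads) lies 2 mm behind it; z points along the fingers, y is the line along which they close (so a half turn about z gives the same grasp; the last joint's range is limited). The gripper opens to 92 mm and grips with 3 to 60 N. Pads are 19 mm wide; open, the fingers measure 130 mm over their backs; the gripper's body (75 mm by 190 mm) begins 47 mm behind the grasp point.
Start: joints at [-1.338, 0.342, 1.524, -0, 1.275, -0.146], TCP at [194.171, -487.792, 243.741] pointing down, gripper open.
Joint ranges: [-2.53, 2.53], [-0.77, 2.02], [0.04, 2.7], [-1, 4.14], [0.28, 2.66], [-3.11, 3.11]. Speed limits (rad/s): [2.57, 2.57, 3.14, 3.14, 3.14, 3.14].

### API

Orientations are given as [roll, pitch, yaw] about the fixed x, y, z axes, in that order (R = Rz(yaw) Ry(pitch) Rx(roll)).
In Python, from plant import bot gives the robot as it stands. The module is installed in compiled form; this text tells all that it offers.
- The arm moves only by the shell command python3 -m pendant 'ROWS'. ROWS is JSON, a list of rows, each a list of 3 entries, a list of its own where there are three numbers: the shift along the world's x, y, z as a fraction of full scale, then the turn, a rotation vector about the world's x, y, z as a fraction of full scale, then the opening, from -1 (shut) to 1 (fully open), so that 0 is half open. In form: [[[tx, ty, tz], [rx, ry, rz], claw], ...]. A call has exactly 10 rows; each row shifts and turns the commanded pose from where the row before left it; what a row does not reach is not made up. Full scale, the value 1, is 30 mm for a shift and 0.12 rad for a turn. A row lasts 1/12 s, in which the tool goes at most 41.7 mm and 7.16 degrees, less where a joint would pass 70% of its speed; a pose out of reach is approached as far as the arm can. A call with a number of a shift or a turn outside -1 to 1 is refused whole. A call with a gripper value outside its range is refused whole. The fingers move at their own pace and stop on an object; the grip force is fixed at half the most. Time passes only in rows, so rows that do not move let the fingers close, or fill a call up. It gives the time, the measured TCP pose, the force, the opening and the grip force at its end, in the units of the state.
- bot.get_obs(): the state, without advancing time (a new reading comes with each control period).
- bot.capture(name): name is "side" or "top"; returns the picture (400x640x3 uint8, blue, green, red); there is no depth.
- bot.camera_params(name): a dict with "fovy" (degrees; the focal length in pixels is half the picture's height over the tangent of half this angle, whatever the lens; pixels are square), "cx", "cy" (the principal point, pixels), "camera_from_world" (4x4, takes a point from world to camera coordinates). Camera axes: x right, y down, z forward; pixel columns grow to the right and rows downward; lengths in mm; the calibration is good to about 2 mm. A picture is of the moment at which its call begins. camera_params takes no time and is no camera call.
- bot.close_job(): hands the job in; it is judged then, once.
The state is a dict: "time": time; "joint_positions": joint angles; "dq": joint speeds; "tau": joint torques, N m; "tool_pos": TCP position; "tcp_rot": TCP orientation; "contact_force": force on the tool from outside, world axes, zero at the start; "moment": the same for the moment, N m; "grip_width": finger opening in mm; "finger_force": force on a finger pad.
Only numpy, scipy, OpenCV 4.12 (cv2) and the standard library are available. Lean on these libraries where they do the work, as an engineer would, in place of code of your own. Each camera call takes 0.05 s, during which the arm holds its last target. There are 200 camera calls.

### The job

The next maker sees poorly and finds everything by touch, so set out the place the usual way: the large sequin box centred and squared up on the oblong cork mat, the small sequin box centred on top of it and lined up the same way, and the glue bottle standing on the table directly behind the large box (on the side away from the robot, centred on it, about a finger's width off it). The low round tin goes on the middle of the left-hand cork coaster and the thread spool on the middle of the right-hand one, left and right as seen from the robot. Leave everything standing upright, keep the glue bottle upright throughout, and do not disturb the mug or the spectacle case.

Things in the scene. Friction and masses are not known exactly. Their poses are not given: they have to be found in the camera images.
- mat: The oblong cork mat, fixed to the table, 76 (x) x 116 (y) x 3 mm thick. Origin at the centre of its underside, on the table. Its long side is its y axis; its x axis points away from the robot, turned by up to 20 degrees either way.
- coaster1: One of two identical round cork coasters, fixed, 76 mm across, 3 mm thick. Origin at the centre of its underside. Which of the two is the left-hand one (larger y) differs from start to start; the mat may lie between them or at either end.
- coaster2: The other round cork coaster, just like the first: 76 mm across, 3 mm thick, origin at the centre of its underside.
- bigbox_c (a point): The centre (half-way up) of the large flat sequin box: loose, shut, 60 (x) x 100 (y) x 32 mm high, white lid rim around a window of mixed sequins, flat top, about 160 g. Its x axis is across its 60 mm width, z up.
- smallbox_c (a point): The centre (half-way up) of the small sequin box, the same kind: 44 (x) x 60 (y) x 26 mm high, flat top, about 70 g. Its x axis is across its 44 mm width, z up.
- glue_c (a point): The centre (half-way up) of the white glue bottle: round, 44 mm across, 90 mm high in all; straight sides up to 58 mm above its foot, then a shoulder and a grey pointed nozzle. About 90 g. z up its axis.
- spool_c (a point): The centre (half-way up) of the thread spool standing on end: pale wooden ends with grey thread between; grips like a cylinder 42 mm across and 50 mm high, about 60 g. z up its axis.
- tin_c (a point): The centre (half-way up) of the low round lidded brass-coloured tin: 58 mm across, 28 mm high, about 80 g. z up its axis.
- case_c (a point): The centre (half-way up) of the brown hard spectacle case, 62 x 160 x 42 mm high, loose, a bystander: leave it alone.
- mug_c (a point): The centre (half-way up) of the white mug, 80 mm across plus its handle, 90 mm high, loose, a bystander: leave it alone.
There are look-alikes about, which are no part of the job. What is shaped like the mat but green or yellow is not meant.

How it is judged (in metres and radians):
At the end, for the whole second after the job is handed in: Large box flat on mat: centres within 13 mm, 0.17 rad; small box on it: 13 mm, 0.2 rad; glue on the table behind the large box, axis 54-95 mm from its centre, within 16 mm of its centre line; tin on left coaster, spool on right, within 13 mm; all upright (0.12 rad), at rest, released (horizontal distance between bigbox_c and mat below 0.013 m and height (world z) of bigbox_c between 0.014 and 0.024 m and angle between the x axis of bigbox_c and the x axis of mat, either way round below 0.17 rad and horizontal distance between smallbox_c and bigbox_c below 0.013 m and height (world z) of smallbox_c between 0.043 and 0.053 m and angle between the x axis of smallbox_c and the x axis of bigbox_c, either way round below 0.2 rad and horizontal distance between glue_c and bigbox_c between 0.054 and 0.095 m and y of glue_c in the frame of bigbox_c between -0.016 and 0.016 m and x of glue_c in the frame of mat above 0.03 m and height (world z) of glue_c between 0.039 and 0.051 m and ((horizontal distance between tin_c and coaster1 below 0.013 m and height (world z) of tin_c between 0.012 and 0.022 m and horizontal distance between spool_c and coaster2 below 0.013 m and height (world z) of spool_c between 0.023 and 0.033 m and y of spool_c in the frame of coaster1 below -0.1 m) or (horizontal distance between tin_c and coaster2 below 0.013 m and height (world z) of tin_c between 0.012 and 0.022 m and horizontal distance between spool_c and coaster1 below 0.013 m and height (world z) of spool_c between 0.023 and 0.033 m and y of spool_c in the frame of coaster2 below -0.1 m)) and angle between each of bigbox_c, smallbox_c, glue_c, tin_c, spool_c's own z axis and vertical below 0.12 rad and linear speed of each of bigbox, smallbox, glue, spool, tin below 0.02 m/s); the robot touches nothing.
It fails at once if the glue bottle is tipped by more than 0.6 rad (angle between glue_c's own z axis and vertical above 0.6 rad).
It fails at once if the spectacle case is moved by more than 15 mm (distance of case_c from where it was at the start of the episode above 0.015 m).
It fails at once if the mug is moved by more than 15 mm (distance of mug_c from where it was at the start of the episode above 0.015 m).
It also fails if it takes over 118 s, if anything falls off the work surface, if the arm or the gripper's body presses on something with over 40 N, if the wrist force passes 120 N, or if a joint passes its speed limit or range.

## Working session

There is one attempt and no reset: what is moved stays moved. The work goes in short steps, Python scripts to look and compute and a shell command to move; the robot and the scene stay as the last step left them, time stands still between calls to the robot, and variables do not carry over. Pictures are saved under pics/ and viewed, at most 14 in all, crops included, and the job is handed in when it is done.

```bash
mkdir -p pics; python3 - <<'E'
from plant import bot
import cv2
for n in("top","side"):
    cv2.imwrite(f"pics/{n}0.png",bot.capture(n)); p=bot.camera_params(n); print(n,p)
o=bot.get_obs();print(o['time'],o['tool_pos'],o['tcp_rot'],o['grip_width'])
E
```

```text
top {'fovy': 45.10962926506986, 'cx': 323.38742565124124, 'cy': 197.40562360697234, 'camera_from_world': array([[ 2.12268331e-02, -9.99645953e-01, -1.60433987e-02,
         3.84538690e+00],
       [-9.98138077e-01, -2.02715466e-02, -5.75277613e-02,
         4.67209646e+02],
       [ 5.71821693e-02,  1.72346594e-02, -9.98214990e-01,
         1.24867770e+03],
       [ 0.00000000e+00,  0.00000000e+00,  0.00000000e+00,
         1.00000000e+00]])}
side {'fovy': 55.14730255558456, 'cx': 317.71714027475355, 'cy': 194.5463630864414, 'camera_from_world': array([[-8.42850337e-01, -5.38148035e-01,  4.81581775e-05,
         3.74957671e+02],
       [-3.08274905e-01,  4.82748455e-01, -8.19707577e-01,
         2.00617886e+02],
       [ 4.41100773e-01, -6.90905654e-01, -5.72782232e-01,
         1.04952835e+03],
       [ 0.00000000e+00,  0.00000000e+00,  0.00000000e+00,
         1.00000000e+00]])}
0.1 [ 194.10319032 -487.46213658  243.13811624] [-3.14030509e+00 -1.95594882e-04  3.78783455e-01] 91.96039409168354
```

View pics/top0.png

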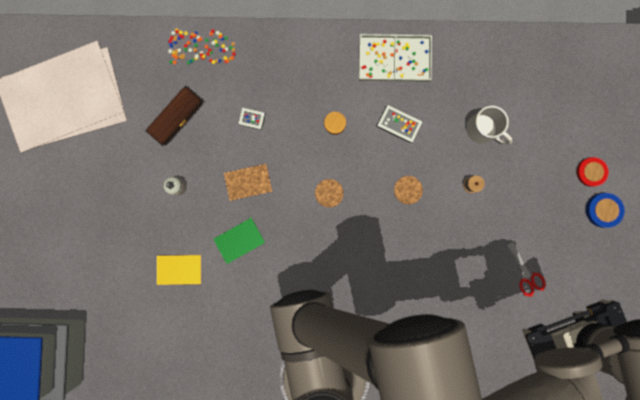

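View pics/side0.png

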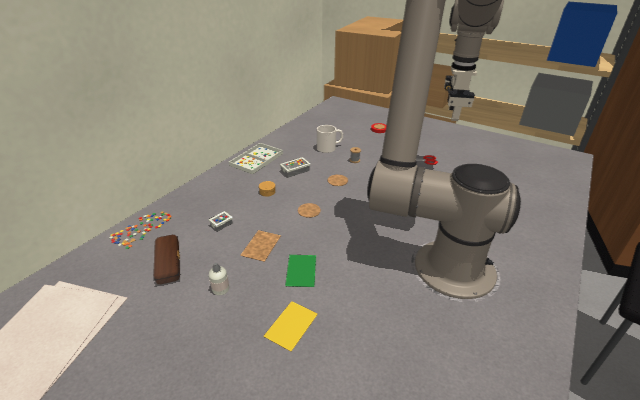

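```bash
cat > h.py <<'E'
from plant import bot
import cv2, numpy as np
from scipy.optimize import least_squares
def cam(n):
    p=bot.camera_params(n); return 200/np.tan(np.radians(p['fovy']/2)),p['cx'],p['cy'],p['camera_from_world']
def proj(n,P):
    f,cx,cy,T=cam(n); q=np.asarray(P)@T[:3,:3].T+T[:3,3]; return np.c_[f*q[:,0]/q[:,2]+cx,f*q[:,1]/q[:,2]+cy]
def back(n,uv,z):
    f,cx,cy,T=cam(n); R=T[:3,:3]; c=-R.T@T[:3,3]; d=R.T@np.array([(uv[0]-cx)/f,(uv[1]-cy)/f,1]); return (c+d*(z-c[2])/d[2])[:2]
def mask(im,bright=35,chroma=30,dark=None):
    b=cv2.resize(im,None,fx=4,fy=4,interpolation=cv2.INTER_CUBIC).astype(int)
    g=b.mean(2); c=b.max(2)-b.min(2); m=(g>np.median(g)+bright)|(c>chroma)
    return m.astype(np.uint8)*255
def find(im,seed,r=12,**k):
    m=mask(im,**k); m=cv2.morphologyEx(m,cv2.MORPH_CLOSE,np.ones((9,9)))
    cs,_=cv2.findContours(m,cv2.RETR_EXTERNAL,cv2.CHAIN_APPROX_NONE)
    s=(seed[0]*4+1.5,seed[1]*4+1.5)
    cs=[c for c in cs if cv2.contourArea(c)>150 and abs(cv2.pointPolygonTest(c,s,True))<r*4+200]
    c=max(cs,key=lambda c:(min(cv2.pointPolygonTest(c,s,True),0),cv2.contourArea(c)))
    return cv2.convexHull((c.astype(np.float32)-1.5)/4)
def shape(kind,d,x,y,z0,yaw=0):
    if kind=='box': a=np.array([[sx*d[0]/2,sy*d[1]/2] for sx in(-1,1) for sy in(-1,1)])
    else: t=np.linspace(0,6.283,40); a=d[0]/2*np.c_[np.cos(t),np.sin(t)]
    R=np.array([[np.cos(yaw),-np.sin(yaw)],[np.sin(yaw),np.cos(yaw)]]); a=a@R.T+[x,y]
    return np.r_[np.c_[a,np.full(len(a),z0)],np.c_[a,np.full(len(a),z0+d[2])]]
def fit(n,hull,kind,d,z0=0):
    """pose by overlap of silhouette (support function match)"""
    th=np.linspace(0,2*np.pi,72,endpoint=False); D=np.c_[np.cos(th),np.sin(th)]
    s=(hull.reshape(-1,2)@D.T).max(0)
    M=cv2.moments(hull); x0=back(n,(M['m10']/M['m00'],M['m01']/M['m00']),z0+d[2]/2)
    best=None
    for y0 in ([0] if kind=='cyl' else np.arange(-1.5,1.6,.5)):
        r=least_squares(lambda p:(proj(n,shape(kind,d,p[0],p[1],z0,p[2]))@D.T).max(0)-s+p[3],[*x0,y0,0],x_scale=[10,10,.2,1],loss='soft_l1')
        if best is None or r.cost<best.cost: best=r
    return best.x,best.cost
OBJ=dict(mat=('box',(76,116,3)),c=('cyl',(76,76,3)),big=('box',(60,100,32)),small=('box',(44,60,26)),glue=('cyl',(44,44,58)),spool=('cyl',(42,42,50)),tin=('cyl',(58,58,28)))
E
cat > m.py <<'E'
from h import *
ims={n:bot.capture(n) for n in('top','side')}
S=dict(mat=('mat',(248,182),(262,245)),cL=('c',(329,193),(309,210)),cR=('c',(408,190),(338,180)),big=('big',(400,124),(295,167)),small=('small',(252,118),(221,220)),glue=('glue',(174,186),(219,280)),spool=('spool',(475,184),(355,155)),tin=('tin',(335,122),(267,188)))
for k,(o,a,b) in S.items():
    for n,s in(('top',a),('side',b)):
        try:
            h=find(ims[n],s); x,c=fit(n,h,*OBJ[o]); print(k,n,np.round(x[:2],1),'yaw %.3f off %.2f cost %.1f'%(x[2],x[3],c))
            q=proj(n,shape(*OBJ[o],x[0],x[1],0,x[2])).astype(np.float32)
            ims.setdefault(n+'d',cv2.resize(ims[n],None,fx=2,fy=2) if n=='side' else cv2.resize(ims[n][80:240,140:540],None,fx=2,fy=2))
            off=[0,0] if n=='side' else [140,80]
            for hh,col in((h,(0,255,0)),(cv2.convexHull(q),(255,0,255))):
                cv2.polylines(ims[n+'d'],[((hh.reshape(-1,2)-off+.5)*2).astype(int)],True,col,1)
        except Exception as e: print(k,n,e)
cv2.imwrite('pics/fit.png',np.vstack([ims['topd'],ims['sided'][220:500,80:880]])[:600])
E
python3 m.py
```

```text
mat top [505.1 216.4] yaw 0.234 off 0.19 cost 0.8
mat side [506.1 214.3] yaw 0.240 off -0.04 cost 0.4
cL top [ 4.805e+02 -3.000e-01] yaw 0.021 off 0.37 cost 0.4
cL side [481.5  -2.4] yaw -0.014 off 0.08 cost 0.3
cR top [ 492.9 -209.2] yaw 0.031 off 0.31 cost 0.3
cR side [ 494.1 -211.6] yaw -0.002 off 0.10 cost 0.2
big top [ 666.  -182.8] yaw -0.445 off -0.88 cost 9.1
big side [ 678.9 -202.8] yaw -0.392 off -2.24 cost 26.7
small top [674.4 210.1] yaw -0.192 off -0.82 cost 3.8
small side [683.5 196.6] yaw -0.137 off -2.06 cost 17.1
glue top [488.9 409.7] yaw 0.268 off -3.09 cost 34.4
glue side [511.2 381.5] yaw -0.719 off -5.56 cost 91.3
spool top [ 508.6 -374.8] yaw 0.091 off 0.03 cost 2.0
spool side [ 528.2 -413. ] yaw 1.579 off -3.21 cost 54.5
tin top [666.1 -12.1] yaw 0.025 off 0.16 cost 1.9
tin side [666.  -14.1] yaw 0.014 off 0.09 cost 0.8
```

View pics/fit.png

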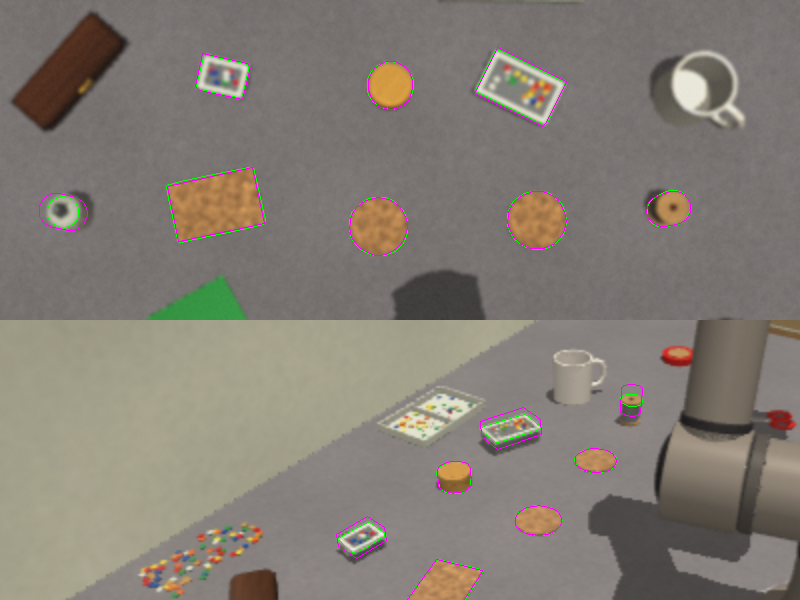

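```bash
cat > m2.py <<'E'
from h import *
ims={n:bot.capture(n) for n in('top','side')}
S=dict(big=('box',(60,100,0),32,(400,124),(295,167)),small=('box',(44,60,0),26,(252,118),(221,220)),spool=('cyl',(42,42,0),50,(475,184),(355,151)),glue=('cyl',(44,44,0),58,(174,186),(219,276)))
for k,(o,d,z,a,b) in S.items():
    for n,s in(('top',a),('side',b)):
        for br in (20,35):
            h=find(ims[n],s,bright=br); x,c=fit(n,h,o,d,z); print(k,n,br,np.round(x[:2],1),'yaw %.3f off %.2f cost %.1f'%(x[2],x[3],c))
i=ims['side']; cv2.imwrite('pics/c.png',np.vstack([cv2.resize(i[120:220,200:400],None,fx=4,fy=4,interpolation=2)[:300],cv2.resize(i[250:325,180:380],None,fx=4,fy=4,interpolation=2)]))
E
python3 m2.py
```

```text
big top 20 [ 663.4 -181.2] yaw -0.443 off 0.22 cost 1.3
big top 35 [ 663.2 -181.1] yaw -0.441 off -0.11 cost 1.3
big side 20 [ 663.  -181.3] yaw -0.425 off 0.09 cost 1.5
big side 35 [ 663.  -181.2] yaw -0.424 off -0.14 cost 1.3
small top 20 [672.1 208.3] yaw -0.213 off 0.26 cost 1.4
small top 35 [671.9 208.1] yaw -0.212 off -0.09 cost 1.4
small side 20 [670.4 207.5] yaw -0.209 off 0.12 cost 3.7
small side 35 [670.6 207.4] yaw -0.209 off -0.10 cost 3.1
spool top 20 [ 506.5 -368.2] yaw 0.152 off 1.82 cost 20.4
spool top 35 [ 506.5 -368.2] yaw 0.152 off 1.82 cost 20.4
spool side 20 [ 507.8 -371.7] yaw 0.109 off 0.39 cost 1.0
spool side 35 [ 507.8 -371.7] yaw 0.109 off 0.39 cost 1.0
glue top 20 [486.9 401.1] yaw -0.089 off -0.15 cost 1.1
glue top 35 [486.7 400.9] yaw -0.095 off -0.70 cost 0.6
glue side 20 [488.1 399.3] yaw -0.043 off 0.12 cost 3.6
glue side 35 [488. 399.] yaw -0.172 off -0.35 cost 3.3
```

View pics/c.png

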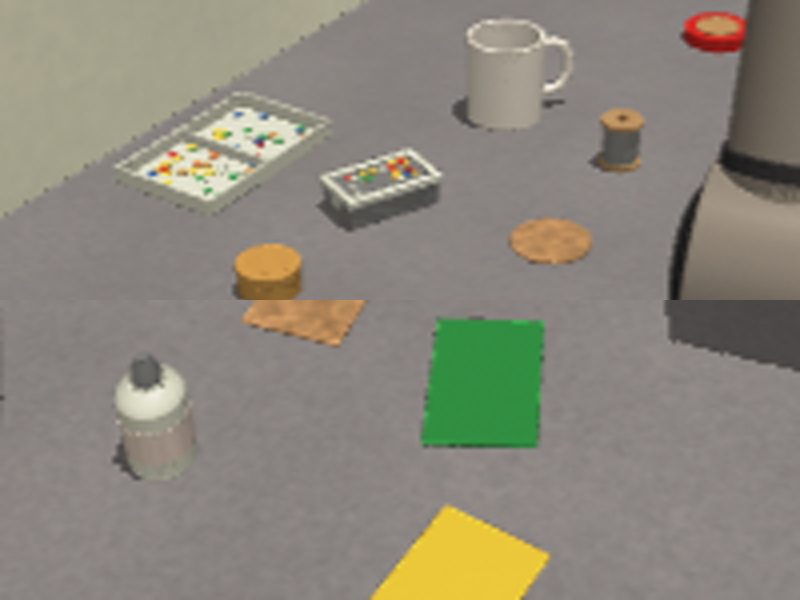

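```bash
python3 -m pendant '[[[0.9,0.3,-0.3],[0,0,0],1],[[0.9,0.3,-0.3],[0,0,0],1],[[0.9,0.3,-0.3],[0,0,0],1],[[0.9,0.3,-0.3],[0,0,0],1],[[0.9,0.3,-0.3],[0,0,0],1],[[0.9,0.3,-0.3],[0,0,0],1],[[0.9,0.3,-0.3],[0,0,0],1],[[0.9,0.3,-0.3],[0,0,0],1],[[0.9,0.3,-0.3],[0,0,0],1],[[0,0,0],[0,0,0],1]]'
```

```text
time: 1.13
tool_pos: [440.6, -404.1, 160.6]
tcp_rot: [-3.139, -0.001, 0.382]
contact_force: [-1.4, 1.4, 0.0]
grip_width: 91.5
finger_force: 0.0
```

```bash
python3 -m pendant '[[[0.58,0.3,-0.5],[0,0,0],1],[[0.58,0.3,-0.5],[0,0,0],1],[[0.58,0.3,-0.5],[0,0,0],1],[[0.58,0.3,-0.5],[0,0,0],1],[[0,0,-0.5],[0,0,0],1],[[0,0,-0.3],[0,0,0],1],[[0,0,0],[0,0,0],1],[[0,0,0],[0,0,0],1],[[0,0,0],[0,0,0],1],[[0,0,0],[0,0,0],1]]'
```

```text
time: 1.97
tool_pos: [506.8, -371.7, 80.0]
tcp_rot: [3.14, -0.001, 0.378]
contact_force: [0.6, 0.7, 0.1]
grip_width: 91.8
finger_force: 0.0
```

```bash
python3 -m pendant '[[[0,0,-0.6],[0,0,0],1],[[0,0,-0.6],[0,0,0],1],[[0,0,-0.4],[0,0,0],1],[[0,0,-0.1],[0,0,0],1],[[0,0,0],[0,0,0],1],[[0,0,0],[0,0,0],-1],[[0,0,0],[0,0,0],-1],[[0,0,0],[0,0,0],-1],[[0,0,0],[0,0,0],-1],[[0,0,0],[0,0,0],-1]]'; python3 -m pendant '[[[0,0,0],[0,0,0],-1],[[0,0,0],[0,0,0],-1],[[0,0,0],[0,0,0],-1],[[0,0,0],[0,0,0],-1],[[0,0,0.3],[0,0,0],-1],[[0,0,0.5],[0,0,0],-1],[[0,0,0.5],[0,0,0],-1],[[0,0,0.5],[0,0,0],-1],[[0,0,0],[0,0,0],-1],[[0,0,0],[0,0,0],-1]]'
```

```text
time: 2.8
tool_pos: [507.0, -370.9, 28.3]
tcp_rot: [3.141, -0.0, 0.379]
contact_force: [-0.6, 0.4, 0.2]
grip_width: 62.5
finger_force: 0.0
time: 3.63
tool_pos: [507.1, -371.1, 82.7]
tcp_rot: [3.14, -0.001, 0.379]
contact_force: [-0.1, 0.9, -1.4]
grip_width: 41.9
finger_force: 30.0
```

```bash
python3 -m pendant '[[[-0.06,0.76,0],[0,0,0],-1],[[-0.06,0.76,0],[0,0,0],-1],[[-0.06,0.76,0],[0,0,0],-1],[[-0.06,0.76,0],[0,0,0],-1],[[-0.06,0.76,0],[0,0,0],-1],[[-0.06,0.76,0],[0,0,0],-1],[[-0.06,0.76,0],[0,0,0],-1],[[-0.02,0.03,0],[0,0,0],-1],[[0,0,0],[0,0,0],-1],[[0,0,0],[0,0,0],-1]]'; python3 -m pendant '[[[0,0,-0.5],[0,0,0],-1],[[0,0,-0.5],[0,0,0],-1],[[0,0,-0.4],[0,0,0],-1],[[0,0,-0.2],[0,0,0],-1],[[0,0,-0.07],[0,0,0],-1],[[0,0,0],[0,0,0],-1],[[0,0,0],[0,0,0],-1],[[0,0,0],[0,0,0],0],[[0,0,0],[0,0,0],0.5],[[0,0,0],[0,0,0],0.5]]'
```

```text
time: 4.47
tool_pos: [493.6, -210.6, 81.3]
tcp_rot: [-3.142, 0.0, 0.379]
contact_force: [0.1, -0.9, -0.3]
grip_width: 41.5
finger_force: 30.0
time: 5.3
tool_pos: [493.8, -210.5, 32.0]
tcp_rot: [3.141, -0.001, 0.379]
contact_force: [0.1, -0.4, -0.8]
grip_width: 54.9
finger_force: 0.0
```

```bash
python3 -m pendant '[[[0,0,0.3],[0,0,0],0.6],[[0,0,0.8],[0,0,0],1],[[0,0,0.9],[0,0,0],1],[[0,0,0.9],[0,0,0.8],1],[[0.5,0.6,0.3],[0,0,0.8],1],[[0.7,0.8,0],[0,0,0.8],1],[[0.7,0.8,0],[0,0,0.8],1],[[0.7,0.8,0],[0,0,0.8],1],[[0.7,0.8,0],[0,0,0.8],1],[[0.7,0.8,0],[0,0,0.8],1]]'; python3 -m pendant '[[[0.7,0.8,0],[0,0,0.72],1],[[0.7,0.8,0],[0,0,0.72],1],[[0.3,0.35,0],[0,0,0.72],1],[[0,0,0],[0,0,0.72],1],[[0,0,0],[0,0,0.72],1],[[0,0,0],[0,0,0.72],1],[[0,0,-0.5],[0,0,0],1],[[0,0,-0.5],[0,0,0],1],[[0,0,0],[0,0,0],1],[[0,0,0],[0,0,0],1]]'
```

```text
time: 6.13
tool_pos: [614.5, -70.9, 128.7]
tcp_rot: [3.141, -0.0, 1.056]
contact_force: [-0.3, 0.1, -0.3]
grip_width: 91.5
finger_force: 0.0
time: 6.97
tool_pos: [664.1, -13.7, 97.6]
tcp_rot: [-3.14, -0.0, 1.569]
contact_force: [0.7, -0.0, 0.5]
grip_width: 92.0
finger_force: 0.0
```

```bash
python3 -m pendant '[[[0.06,0.02,-0.6],[0,0,0],1],[[0,0,-0.7],[0,0,0],1],[[0,0,-0.6],[0,0,0],1],[[0,0,-0.4],[0,0,0],1],[[0,0,-0.23],[0,0,0],1],[[0,0,0],[0,0,0],1],[[0,0,0],[0,0,0],-1],[[0,0,0],[0,0,0],-1],[[0,0,0],[0,0,0],-1],[[0,0,0],[0,0,0],-1]]'; python3 -m pendant '[[[0,0,0],[0,0,0],-1],[[0,0,0],[0,0,0],-1],[[0,0,0],[0,0,0],-1],[[0,0,0],[0,0,0],-1],[[0,0,0.3],[0,0,0],-1],[[0,0,0.6],[0,0,0],-1],[[0,0,0.6],[0,0,0],-1],[[0,0,0.5],[0,0,0],-1],[[0,0,0],[0,0,0],-1],[[0,0,0],[0,0,0],-1]]'
```

```text
time: 7.8
tool_pos: [666.9, -13.3, 22.8]
tcp_rot: [3.14, 0.0, 1.569]
contact_force: [-0.2, -0.7, -0.9]
grip_width: 69.8
finger_force: 0.0
time: 8.63
tool_pos: [666.8, -13.2, 82.6]
tcp_rot: [3.14, 0.0, 1.569]
contact_force: [-0.7, 0.7, -1.5]
grip_width: 57.5
finger_force: 30.0
```

```bash
python3 -m pendant '[[[-0.88,0.06,0],[0,0,0],-1],[[-0.88,0.06,0],[0,0,0],-1],[[-0.88,0.06,0],[0,0,0],-1],[[-0.88,0.06,0],[0,0,0],-1],[[-0.88,0.06,0],[0,0,0],-1],[[-0.88,0.06,0],[0,0,0],-1],[[-0.88,0.06,0],[0,0,0],-1],[[-0.03,-0.02,0],[0,0,0],-1],[[0,0,0],[0,0,0],-1],[[0,0,0],[0,0,0],-1]]'; python3 -m pendant '[[[0,0,-0.5],[0,0,0],-1],[[0,0,-0.6],[0,0,0],-1],[[0,0,-0.5],[0,0,0],-1],[[0,0,-0.2],[0,0,0],-1],[[0,0,-0.07],[0,0,0],-1],[[0,0,0],[0,0,0],-1],[[0,0,0],[0,0,0],-1],[[0,0,0],[0,0,0],0.3],[[0,0,0],[0,0,0],0.6],[[0,0,0],[0,0,0],0.6]]'
```

```text
time: 9.47
tool_pos: [481.3, -1.3, 81.5]
tcp_rot: [3.141, 0.0, 1.569]
contact_force: [0.5, -1.5, -1.0]
grip_width: 57.8
finger_force: 30.0
time: 10.3
tool_pos: [481.1, -1.2, 25.8]
tcp_rot: [3.141, 0.0, 1.569]
contact_force: [-0.1, 0.1, 0.0]
grip_width: 68.8
finger_force: 0.0
```

```bash
python3 -m pendant '[[[0,0,0.3],[0,0,0],0.7],[[0,0,0.9],[0,0,0],1],[[0,0,0.9],[0,0,0],1],[[0.4,-0.4,0.4],[0,0,-0.6],1],[[0.8,-0.8,0],[0,0,-0.6],1],[[0.8,-0.8,0],[0,0,-0.6],1],[[0.8,-0.8,0],[0,0,-0.6],1],[[0.8,-0.8,0],[0,0,-0.6],1],[[0.8,-0.8,0],[0,0,-0.61],1],[[0.8,-0.8,0],[0,0,0],1]]'; python3 -m pendant '[[[0.8,-0.8,0],[0,0,0],1],[[0.07,0,0],[0,0,0],1],[[0,0,0],[0,0,0],1],[[0,0,0],[0,0,0],1],[[0,0,-0.6],[0,0,0],1],[[0,0,-0.5],[0,0,0],1],[[0,0,0],[0,0,0],1],[[0,0,0],[0,0,0],1],[[0,0,0],[0,0,0],1],[[0,0,0],[0,0,0],1]]'
```

```text
time: 11.13
tool_pos: [637.6, -158.5, 101.6]
tcp_rot: [3.141, -0.0, 1.132]
contact_force: [0.4, 0.3, -0.3]
grip_width: 91.7
finger_force: 0.0
time: 11.97
tool_pos: [663.3, -181.0, 69.2]
tcp_rot: [3.139, -0.0, 1.136]
contact_force: [-0.6, 0.3, 1.0]
grip_width: 91.6
finger_force: 0.0
```

```bash
python3 -m pendant '[[[0,0,-0.5],[0,0,0],1],[[0,0,-0.5],[0,0,0],1],[[0,0,-0.4],[0,0,0],1],[[0,0,-0.14],[0,0,0],1],[[0,0,0],[0,0,0],1],[[0,0,0],[0,0,0],-1],[[0,0,0],[0,0,0],-1],[[0,0,0],[0,0,0],-1],[[0,0,0],[0,0,0],-1],[[0,0,0],[0,0,0],-1]]'; python3 -m pendant '[[[0,0,0],[0,0,0],-1],[[0,0,0],[0,0,0],-1],[[0,0,0],[0,0,0],-1],[[0,0,0],[0,0,0],-1],[[0,0,0.3],[0,0,0],-1],[[0,0,0.6],[0,0,0],-1],[[0,0,0.6],[0,0,0],-1],[[0,0,0.6],[0,0,0],-1],[[0,0,0.5],[0,0,0],-1],[[0,0,0],[0,0,0],-1]]'
```

```text
time: 12.8
tool_pos: [663.0, -181.3, 22.0]
tcp_rot: [3.141, -0.0, 1.136]
contact_force: [-0.1, -0.0, 0.7]
grip_width: 62.9
finger_force: 0.0
time: 13.63
tool_pos: [664.3, -181.7, 103.3]
tcp_rot: [3.136, -0.0, 1.136]
contact_force: [0.5, 0.0, -0.8]
grip_width: 59.9
finger_force: 30.0
```

```bash
python3 -m pendant '[[[-0.2,0.5,0],[0,0,0.2],-1],[[-0.38,0.9,0],[0,0,0.4],-1],[[-0.38,0.9,0],[0,0,0.4],-1],[[-0.38,0.9,0],[0,0,0.4],-1],[[-0.38,0.9,0],[0,0,0.4],-1],[[-0.38,0.9,0],[0,0,0.4],-1],[[-0.38,0.9,0],[0,0,0.4],-1],[[-0.38,0.9,0],[0,0,0.4],-1],[[-0.38,0.9,0],[0,0,0.4],-1],[[-0.38,0.9,0],[0,0,0.4],-1]]'; python3 -m pendant '[[[-0.38,0.9,0],[0,0,0.4],-1],[[-0.38,0.9,0],[0,0,0.4],-1],[[-0.38,0.9,0],[0,0,0.4],-1],[[-0.38,0.9,0],[0,0,0.4],-1],[[-0.1,0.6,0],[0,0,0.2],-1],[[0,0.4,0],[0,0,0],-1],[[0,0,0],[0,0,0],-1],[[0,0,0],[0,0,0],-1],[[0,0,0],[0,0,0],-1],[[0,0,0],[0,0,0],-1]]'
```

```text
time: 14.47
tool_pos: [552.8, 78.0, 98.5]
tcp_rot: [-3.14, -0.0, 1.594]
contact_force: [0.4, 0.8, -1.6]
grip_width: 59.5
finger_force: 30.0
time: 15.3
tool_pos: [505.9, 213.7, 99.2]
tcp_rot: [-3.141, 0.0, 1.806]
contact_force: [-0.4, -0.4, -1.4]
grip_width: 60.0
finger_force: 30.0
```

```bash
python3 -m pendant '[[[0,0.05,-0.5],[0,0,0],-1],[[0,0,-0.7],[0,0,0],-1],[[0,0,-0.6],[0,0,0],-1],[[0,0,-0.4],[0,0,0],-1],[[0,0,-0.2],[0,0,0],-1],[[0,0,-0.06],[0,0,0],-1],[[0,0,0],[0,0,0],-1],[[0,0,0],[0,0,0],-1],[[0,0,0],[0,0,0],0.3],[[0,0,0],[0,0,0],0.8]]'
```

```text
time: 16.13
tool_pos: [506.2, 216.4, 26.5]
tcp_rot: [3.14, -0.0, 1.808]
contact_force: [0.8, 1.7, 0.5]
grip_width: 63.2
finger_force: 0.0
```

```bash
python3 -m pendant '[[[0,0,0],[0,0,0],1],[[0,0,0.4],[0,0,0],1],[[0,0,0.9],[0,0,0],1],[[0,0,0.9],[0,0,0],1],[[0.4,0,0.3],[0,0,-0.6],1],[[0.8,-0.04,0],[0,0,-0.7],1],[[0.8,-0.04,0],[0,0,-0.7],1],[[0.8,-0.04,0],[0,0,-0.7],1],[[0.8,-0.04,0],[0,0,-0.7],1],[[0.8,-0.04,0],[0,0,-0.33],1]]'; python3 -m pendant '[[[0.8,-0.04,0],[0,0,0],1],[[0.3,-0.03,0],[0,0,0],1],[[0,0,0],[0,0,0],1],[[0,0,-0.5],[0,0,0],1],[[0,0,-0.6],[0,0,0],1],[[0,0,0],[0,0,0],1],[[0,0,0],[0,0,0],1],[[0,0,0],[0,0,0],1],[[0,0,0],[0,0,0],1],[[0,0,0],[0,0,0],1]]'
```

```text
time: 16.97
tool_pos: [638.8, 210.3, 101.2]
tcp_rot: [3.141, -0.0, 1.356]
contact_force: [0.2, 0.7, -0.3]
grip_width: 91.8
finger_force: 0.0
time: 17.8
tool_pos: [671.1, 208.4, 69.1]
tcp_rot: [3.14, -0.001, 1.361]
contact_force: [-0.6, -0.6, -0.3]
grip_width: 91.8
finger_force: 0.0
```

```bash
python3 -m pendant '[[[0,0,-0.5],[0,0,0],1],[[0,0,-0.6],[0,0,0],1],[[0,0,-0.4],[0,0,0],1],[[0,0,-0.1],[0,0,0],1],[[0,0,0],[0,0,0],1],[[0,0,0],[0,0,0],-1],[[0,0,0],[0,0,0],-1],[[0,0,0],[0,0,0],-1],[[0,0,0],[0,0,0],-1],[[0,0,0],[0,0,0],-1]]'; python3 -m pendant '[[[0,0,0],[0,0,0],-1],[[0,0,0],[0,0,0],-1],[[0,0,0],[0,0,0],-1],[[0,0,0],[0,0,0],-1],[[0,0,0],[0,0,0],-1],[[0,0,0.3],[0,0,0],-1],[[0,0,0.7],[0,0,0],-1],[[0,0,0.8],[0,0,0],-1],[[0,0,0.8],[0,0,0],-1],[[0,0,0],[0,0,0],-1]]'
python3 - <<'E'
from h import *
im=bot.capture('top'); h=find(im,(248,176)); 
print(fit('top',h,'box',(60,100,0),35), fit('top',h,'box',(76,116,3),0))
cv2.imwrite('pics/d.png',cv2.resize(im[80:240,140:540],None,fx=2,fy=2))
E
```

```text
time: 18.63
tool_pos: [670.8, 208.3, 20.2]
tcp_rot: [3.141, -0.0, 1.36]
contact_force: [0.3, -0.3, 0.7]
grip_width: 63.1
finger_force: 0.0
time: 19.47
tool_pos: [673.3, 208.8, 104.1]
tcp_rot: [3.133, -0.004, 1.36]
contact_force: [1.9, -0.8, 0.6]
grip_width: 43.5
finger_force: 30.0
(array([518.6416102 , 186.18221418,  -1.40445064, -14.79283111]), np.float64(61.81811592946389)) (array([522.00969558, 191.38296145,  -1.4065211 , -18.23017603]), np.float64(76.59591241963312))
```

View pics/d.png

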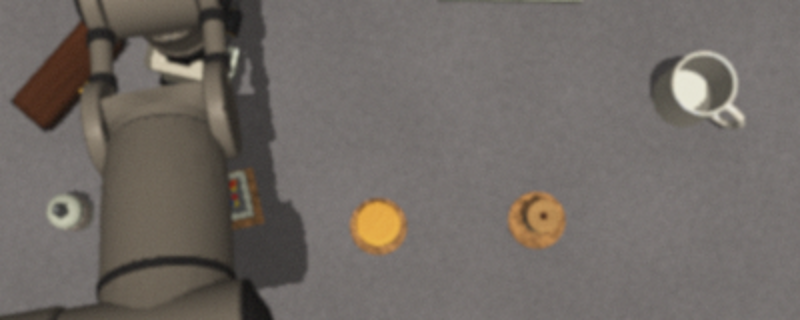

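```bash
python3 -m pendant '[[[-0.3,0,0],[0,0,0.3],-1],[[-0.7,0.03,0],[0,0,0.5],-1],[[-0.7,0.03,0],[0,0,0.5],-1],[[-0.7,0.03,0],[0,0,0.5],-1],[[-0.7,0.03,0],[0,0,0.5],-1],[[-0.7,0.03,0],[0,0,0.5],-1],[[-0.7,0.03,0],[0,0,0.5],-1],[[-0.7,0.03,0],[0,0,0.43],-1],[[-0.3,0.03,0],[0,0,0],-1],[[0,0,0],[0,0,0],-1]]';python3 -m pendant '[[[0,0,-0.2],[0,0,0],-1],[[0,0,-0.3],[0,0,0],-1],[[0,0,0],[0,0,0],-1],[[0,0,0],[0,0,0],-1],[[0,0,0],[0,0,0],-1],[[0,0,0],[0,0,0],-1],[[0,0,0],[0,0,0],-1],[[0,0,0],[0,0,0],-1],[[0,0,0],[0,0,0],-1],[[0,0,0],[0,0,0],-1]]'
```

```text
time: 20.35
tool_pos: [503.4, 215.6, 97.1]
tcp_rot: [-3.139, -0.0, 1.807]
contact_force: [0.1, 0.3, 0.4]
grip_width: 43.6
finger_force: 30.0
time: 21.18
tool_pos: [505.6, 215.4, 82.8]
tcp_rot: [3.141, 0.0, 1.808]
contact_force: [0.6, 0.4, 0.0]
grip_width: 44.2
finger_force: 30.0
```

```bash
python3 - <<'E'
from h import *
im=bot.capture('side'); cv2.imwrite('pics/e.png',cv2.resize(im[180:310,180:340],None,fx=4,fy=4,interpolation=2))
E
```

```text
(no output)
```

View pics/e.png

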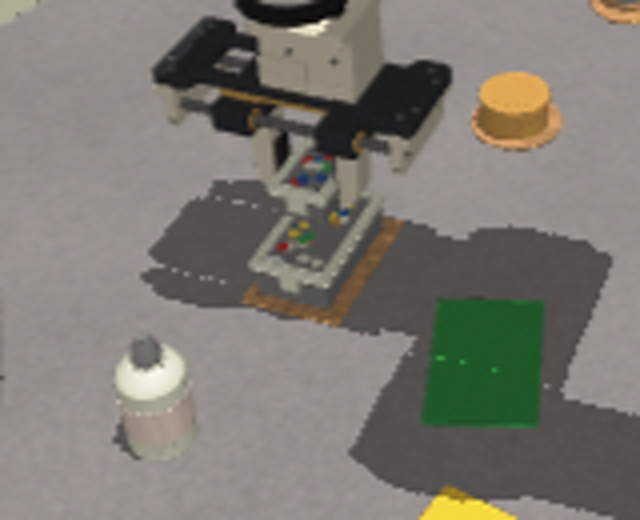

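The small box hangs squarely above the large one, which sits on the mat. Lowering now.

```bash
python3 -m pendant '[[[0,0,-0.3],[0,0,0],-1],[[0,0,-0.3],[0,0,0],-1],[[0,0,-0.2],[0,0,0],-1],[[0,0,-0.09],[0,0,0],-1],[[0,0,0],[0,0,0],-1],[[0,0,0],[0,0,0],-1],[[0,0,0],[0,0,0],-1],[[0,0,0],[0,0,0],0],[[0,0,0],[0,0,0],0.3],[[0,0,0],[0,0,0],0.6]]';python3 -m pendant '[[[0,0,0],[0,0,0],0.8],[[0,0,0],[0,0,0],0.8],[[0,0,0.3],[0,0,0],0.8],[[0,0,0.8],[0,0,0],1],[[0,0,0.9],[0,0,0],1],[[0,0,0.8],[0,0,0],1],[[0,0,0.3],[0,0,0],1],[[0,0,0],[0,0,0],1],[[0,0,0],[0,0,0],1],[[0,0,0],[0,0,0],1]]'
```

```text
time: 22.07
tool_pos: [505.7, 215.4, 56.1]
tcp_rot: [3.141, 0.0, 1.808]
contact_force: [0.0, -0.1, -0.2]
grip_width: 55.0
finger_force: 0.0
time: 22.9
tool_pos: [504.7, 215.2, 147.6]
tcp_rot: [-3.139, 0.0, 1.808]
contact_force: [0.8, 0.6, -0.3]
grip_width: 91.7
finger_force: 0.0
```

```bash
python3 -m pendant '[[[0,0.4,0],[0,0,-0.9],1],[[-0.06,0.6,0],[0,0,-0.9],1],[[-0.06,0.6,0],[0,0,-0.9],1],[[-0.06,0.6,0],[0,0,-0.9],1],[[-0.06,0.6,0],[0,0,-0.9],1],[[-0.06,0.6,0],[0,0,-0.9],1],[[-0.06,0.6,0],[0,0,-0.9],1],[[-0.06,0.6,0],[0,0,-0.9],1],[[-0.06,0.6,0],[0,0,-0.9],1],[[-0.06,0.6,0],[0,0,-0.9],1]]';python3 -m pendant '[[[-0.06,0.35,0],[0,0,-0.9],1],[[0,0,0],[0,0,-0.9],1],[[0,0,0],[0,0,-0.9],1],[[0,0,0],[0,0,-0.9],1],[[0,0,0],[0,0,-0.49],1],[[0,0,0],[0,0,0],1],[[0,0,0],[0,0,0],1],[[0,0,0],[0,0,0],1],[[0,0,0],[0,0,0],1],[[0,0,0],[0,0,0],1]]'
python3 - <<'E'
from h import *
im=bot.capture('top')
for s,o,d,z in (((248,180),'box',(44,60,0),61),((248,180),'box',(60,100,0),35),((248,180),'box',(76,116,3),0)):
    try: x,c=fit('top',find(im,s,chroma=300 if z else 30),o,d,z); print(np.round(x,2),c)
    except Exception as e: print(e)
cv2.imwrite('pics/f.png',cv2.resize(im[130:230,130:330],None,fx=4,fy=4,interpolation=2))
E
```

```text
time: 23.73
tool_pos: [488.5, 389.8, 146.8]
tcp_rot: [-3.141, 0.004, 0.723]
contact_force: [1.8, -0.1, -0.3]
grip_width: 91.8
finger_force: 0.0
time: 24.57
tool_pos: [487.5, 399.8, 148.7]
tcp_rot: [3.141, 0.0, 0.238]
contact_force: [0.2, -0.9, -0.6]
grip_width: 91.8
finger_force: 0.0
[503.44 212.48  -2.91   6.9 ] 44.77950217893702
[ 5.0595e+02  2.1723e+02  2.4000e-01 -0.0000e+00] 1.6514660014922997
[5.0494e+02 2.1628e+02 2.4000e-01 1.2000e-01] 0.8193250934096896
```

View pics/f.png

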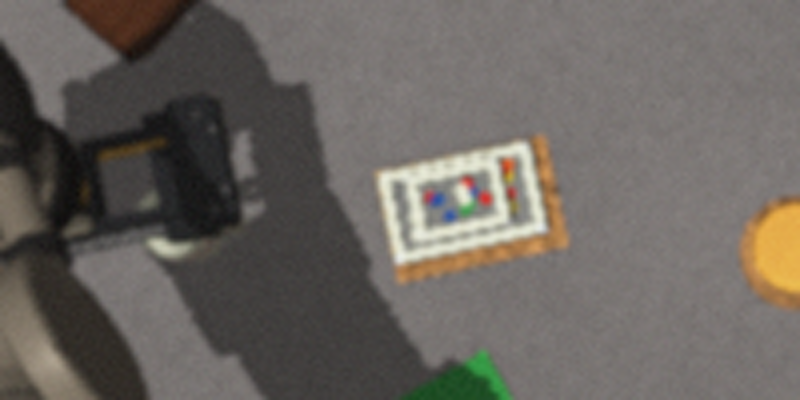

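Large box fits the mat within about 1.5 mm, and the small one is centred on it. Next, the glue bottle.

```bash
python3 -m pendant '[[[0,0,-0.5],[0,0,0],1],[[0,0,-0.6],[0,0,0],1],[[0,0,-0.6],[0,0,0],1],[[0,0,-0.6],[0,0,0],1],[[0,0,-0.5],[0,0,0],1],[[0,0,-0.4],[0,0,0],1],[[0,0,-0.15],[0,0,0],1],[[0,0,0],[0,0,0],1],[[0,0,0],[0,0,0],1],[[0,0,0],[0,0,0],1]]';python3 -m pendant '[[[0,0,0],[0,0,0],-1],[[0,0,0],[0,0,0],-1],[[0,0,0],[0,0,0],-1],[[0,0,0],[0,0,0],-1],[[0,0,0],[0,0,0],-1],[[0,0,0],[0,0,0],-1],[[0,0,0],[0,0,0],-1],[[0,0,0],[0,0,0],-1],[[0,0,0],[0,0,0],-1],[[0,0,0],[0,0,0],-1]]'
```

```text
time: 25.45
tool_pos: [488.2, 400.3, 49.5]
tcp_rot: [-3.141, -0.002, 0.237]
contact_force: [0.2, -0.3, 0.2]
grip_width: 91.6
finger_force: 0.0
time: 26.28
tool_pos: [487.6, 399.9, 48.4]
tcp_rot: [3.141, 0.0, 0.237]
contact_force: [-0.6, -0.6, 0.9]
grip_width: 43.4
finger_force: 30.0
```

```bash
python3 -m pendant '[[[0,0,0.3],[0,0,0],-1],[[0,0,0.5],[0,0,0],-1],[[0,0,0.5],[0,0,0],-1],[[0,0,0.5],[0,0,0],-1],[[0,0,0.5],[0,0,0],-1],[[0,0,0.5],[0,0,0],-1],[[0.2,-0.3,0],[0,0,0],-1],[[0.3,-0.5,0],[0,0,0],-1],[[0.3,-0.6,0],[0,0,0],-1],[[0.3,-0.6,0],[0,0,0],-1]]';python3 -m pendant '[[[0.3,-0.6,0],[0,0,0],-1],[[0.3,-0.6,0],[0,0,0],-1],[[0.3,-0.6,0],[0,0,0],-1],[[0.3,-0.6,0],[0,0,0],-1],[[0.3,-0.6,0],[0,0,0],-1],[[0.2,-0.4,0],[0,0,0],-1],[[0.13,-0.17,0],[0,0,0],-1],[[0,0,0],[0,0,0],-1],[[0,0,0],[0,0,0],-1],[[0,0,0],[0,0,0],-1]]'
```

```text
time: 27.12
tool_pos: [520.8, 338.7, 132.0]
tcp_rot: [3.141, 0.001, 0.238]
contact_force: [0.7, -0.8, -1.1]
grip_width: 43.7
finger_force: 30.0
time: 27.95
tool_pos: [575.0, 233.6, 132.3]
tcp_rot: [-3.141, 0.0, 0.238]
contact_force: [-0.6, -0.1, -0.2]
grip_width: 43.5
finger_force: 30.0
```

```bash
python3 -m pendant '[[[0,0,-0.4],[0,0,0],-1],[[0,0,-0.6],[0,0,0],-1],[[0,0,-0.6],[0,0,0],-1],[[0,0,-0.5],[0,0,0],-1],[[0,0,-0.4],[0,0,0],-1],[[0,0,-0.2],[0,0,0],-1],[[0,0,-0.07],[0,0,0],-1],[[0,0,0],[0,0,0],-1],[[0,0,0],[0,0,0],-1],[[0,0,0],[0,0,0],-1]]';python3 -m pendant '[[[0,0,0],[0,0,0],0.2],[[0,0,0],[0,0,0],0.4],[[0,0,0],[0,0,0],0.6],[[0,0,0],[0,0,0],0.8],[[0,0,0],[0,0,0],1],[[0,0,0],[0,0,0],1],[[0,0,0],[0,0,0],1],[[0,0,0],[0,0,0],1],[[0,0,0.3],[0,0,0],1],[[0,0,0.6],[0,0,0],1]]';python3 -m pendant '[[[0,0,0.8],[0,0,0],1],[[0,0,0.8],[0,0,0],1],[[0,0,0.8],[0,0,0],1],[[0,0,0.8],[0,0,0],1],[[0,0,0.8],[0,0,0],1],[[-0.2,-0.8,0],[0,0,0],1],[[-0.2,-0.8,0],[0,0,0],1],[[-0.2,-0.8,0],[0,0,0],1],[[-0.2,-0.8,0],[0,0,0],1],[[-0.2,-0.8,0],[0,0,0],1]]';python3 -m pendant '[[[-0.2,-0.9,0],[0,0,0],1],[[-0.2,-0.9,0],[0,0,0],1],[[-0.2,-0.9,0],[0,0,0],1],[[-0.2,-0.9,0],[0,0,0],1],[[-0.2,-0.9,0],[0,0,0],1],[[-0.2,-0.9,0],[0,0,0],1],[[-0.2,-0.9,0],[0,0,0],1],[[-0.2,-0.9,0],[0,0,0],1],[[-0.2,-0.9,0],[0,0,0],1],[[-0.2,-0.9,0],[0,0,0],1]]';python3 -m pendant '[[[-0.2,-0.9,0],[0,0,0],1],[[-0.2,-0.9,0],[0,0,0],1],[[-0.2,-0.9,0],[0,0,0],1],[[-0.2,-0.9,0],[0,0,0],1],[[-0.2,-0.9,0],[0,0,0],1],[[0,0,0],[0,0,0],1],[[0,0,0],[0,0,0],1],[[0,0,0],[0,0,0],1],[[0,0,0],[0,0,0],1],[[0,0,0],[0,0,0],1]]'
python3 - <<'E'
from h import *
t,s=bot.capture('top'),bot.capture('side')
for n,im,k,sd,o,d,z in (('top',t,'glue',(245,150),'cyl',(44,44,0),58),('side',s,'glue',(235,240),'cyl',(44,44,0),58),('top',t,'big',(248,180),'box',(60,100,0),35),('side',s,'spool',(338,170),'cyl',(42,42,0),53),('top',t,'tin',(330,190),'cyl',(58,58,0),31)):
    x,c=fit(n,find(im,sd,chroma=300 if k in('big','glue') else 30),o,d,z); print(k,n,np.round(x,2),round(c,1))
cv2.imwrite('pics/g.png',np.vstack([cv2.resize(t[100:220,150:430],(800,343)),cv2.resize(s[155:255,190:503][:90],(800,230))]))
E
```

```text
time: 28.78
tool_pos: [576.1, 233.0, 50.3]
tcp_rot: [3.142, -0.002, 0.237]
contact_force: [0.5, -0.1, -0.7]
grip_width: 43.2
finger_force: 30.0
time: 29.62
tool_pos: [574.0, 232.4, 74.9]
tcp_rot: [3.141, 0.005, 0.237]
contact_force: [0.0, 0.1, -0.1]
grip_width: 91.8
finger_force: 0.0
time: 30.45
tool_pos: [545.0, 111.9, 197.2]
tcp_rot: [3.141, -0.001, 0.238]
contact_force: [0.3, -0.1, 0.4]
grip_width: 91.7
finger_force: 0.0
time: 31.28
tool_pos: [485.0, -158.5, 197.2]
tcp_rot: [3.141, -0.001, 0.237]
contact_force: [0.2, -0.2, -0.6]
grip_width: 91.7
finger_force: 0.0
time: 32.12
tool_pos: [455.8, -291.1, 196.6]
tcp_rot: [3.142, -0.0, 0.239]
contact_force: [0.3, -0.4, 0.3]
grip_width: 91.7
finger_force: 0.0
glue top [ 5.7526e+02  2.3469e+02 -4.0000e-02 -7.1000e-01] 0.3
glue side [489.54 235.61  -1.43   9.15] 79.1
big top [5.0596e+02 2.1732e+02 2.3000e-01 3.0000e-02] 1.6
spool side [ 4.9310e+02 -2.0688e+02 -7.0000e-02  1.9000e-01] 2.6
tin top [ 4.7872e+02 -8.2000e-01 -8.0000e-02  3.4000e+00] 1.9
```

View pics/g.png

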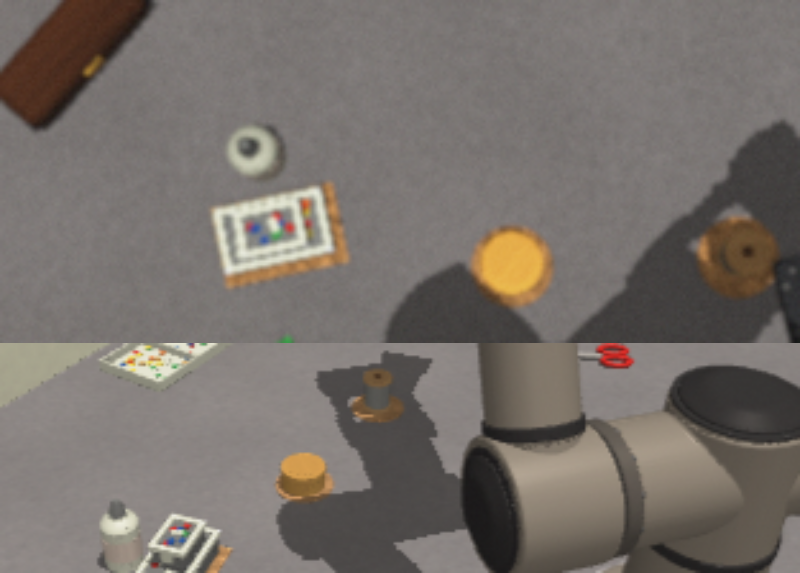

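Everything stands where it should, and the arm is clear of it all, so I'm handing in.

```bash
python3 -c "
from plant import bot
print(bot.close_job())"
```

```text
the job is handed in; nothing more can be done
None
```

The place is set out as asked and handed in, about 32 s into the 118 s allowed; the hand-in gave no verdict. The last pictures show everything upright and in place, and neither the mug nor the spectacle case was touched.

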